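Kit the new parts for a child's ankle brace repair

TASK

Kit up the tray of new parts for repairing a child's ankle brace: the side bar with its ankle joint, the U-shaped stirrup, the padded calf band and the round-backed cork heel lift each go into the routed insert cut for them, fully down in the recess. Leave the two unworked blanks, the plain bar and the square-cornered cork block, lying where they are on the bench.

Things in the scene. Friction and masses are not known exactly. Their poses are not given: they have to be found in the camera images.
- upright_mid (a point): Side bar with an ankle joint at one end. Flat aluminium bar 140 x 18 x 7 mm lying flat on the bench, with a round steel joint head (28 mm across, 13 mm high) centred 58 mm along +x from the middle and a joint block (14 x 22 x 11 mm) at +40 mm; about 100 g. Point: middle of the bar, 3.5 mm above its underside. x runs along the bar, z up. Grip across the 18 mm width at the middle.
- stirrup_mid (a point): Steel stirrup, a U of flat bar lying on its side, 20 mm high: two arms 5 mm thick, 54 mm apart over their outsides (along x), running along y from y = -24 to y = +38 mm, joined by a 5 mm crosspiece at y = -24 to -19; open towards +y; about 120 g. Point: middle between the arms, near its centre of mass, half-way up (10 mm). Grip over the outsides of both arms at y = 0 (54 mm along x).
- calf_band_mid (a point): Calf band, a rigid C of aluminium lined with tan leather, standing on edge, 34 mm high, wall 9 mm thick, outside radius 38 mm, an arc of 75 degrees either way; it spans x = -37 to +37 mm and y = -4.5 to +26 mm; open towards +y; about 70 g. Point: middle of the wall at the middle of the arc, half-way up (17 mm); the arc's centre lies 33.5 mm from it along +y. Grip the 9 mm wall there, closing along y.
- heel_lift_mid (a point): Heel lift, a cork block with a brown leather top, 50 mm (x) by 56 mm (y) by 22 mm high, one end (-y) rounded to a half circle of 25 mm radius, the other end straight; about 45 g. Point: middle of the 50 x 56 mm outline, half-way up (11 mm). Grip across the 50 mm (along x).
- bar_blank_mid (a point): Look-alike to leave: plain bar blank, the same flat aluminium bar 140 x 18 x 7 mm but with no joint head. Point: its middle, 3.5 mm up; x along the bar.
- cork_blank_mid (a point): Look-alike to leave: cork blank with a brown leather top, 50 x 56 x 22 mm with four square corners. Point: its middle, 11 mm up.
- upright_insert_seat (a point): Place for the side bar. The four places are fixed plywood inserts, each 166 mm (x) by 82 mm (y), side by side along y in one low wooden tray (rim 17 mm above the bench) in any order. This one has a straight slot 158 mm along x and 44 mm wide, 5 mm deep, with a finger gap 56 mm long at the middle of both sides; its floor is 16 mm above the bench. Point: where the middle of the seated bar lies, 3.5 mm above the slot's floor; x runs along the slot; the bar fits either way round.
- stirrup_insert_seat (a point): Place for the stirrup: plywood insert in the tray with a square recess 72 mm (x) by 78 mm (y), 6 mm deep, and a tongue of wood 26 mm wide standing in it from the +y side, which goes between the stirrup's arms; recess floor 10 mm and wood top 16 mm above the bench. Point: where the stirrup's point lies when seated (10 mm above the recess floor), axes as the seated stirrup's: open end towards +y. 9 mm play along x, 8 mm along y.
- band_insert_seat (a point): Place for the calf band: plywood insert in the tray with a half-round recess 92 mm along x and 48 mm along y, 6 mm deep, and a round island (18 mm radius) at its +y side which goes inside the C; recess floor 10 mm and wood top 16 mm above the bench. Point: where the calf band's point lies when seated (17 mm above the recess floor), axes as the seated band's: opening towards +y. About 9 mm play.
- lift_insert_seat (a point): Place for the heel lift: plywood insert in the tray with a D-shaped recess 66 mm (x) by 72 mm (y), 6 mm deep, rounded at its -y end; recess floor 10 mm and wood top 16 mm above the bench. Point: where the lift's point lies when seated (11 mm above the recess floor), axes as the seated lift's: rounded end towards -y. 8 mm play.
There are look-alikes about, which are no part of the job. What is shaped like the part that bears upright_insert_seat but red is not meant.

How it is judged (in metres and radians):
At the end, for the whole second after the job is handed in: Side bar, stirrup, calf band and heel lift each at rest in their own insert, upright and level within 0.1 rad, on the recess floor (within 3 mm) and within 16 mm of their place (18 mm for the bar), as anywhere inside the recess is (horizontal distance between upright_mid and upright_insert_seat below 0.018 m and z of upright_mid in the frame of upright_insert_seat below 0.003 m and angle between each of upright_mid, stirrup_mid, calf_band_mid, heel_lift_mid's own z axis and vertical below 0.1 rad and horizontal distance between stirrup_mid and stirrup_insert_seat below 0.016 m and z of stirrup_mid in the frame of stirrup_insert_seat below 0.003 m and horizontal distance between calf_band_mid and band_insert_seat below 0.016 m and z of calf_band_mid in the frame of band_insert_seat below 0.003 m and horizontal distance between heel_lift_mid and lift_insert_seat below 0.016 m and z of heel_lift_mid in the frame of lift_insert_seat below 0.003 m and linear speed of each of upright, stirrup, calf_band, heel_lift below 0.01 m/s); the robot touches nothing.
It fails at once if the plain bar blank is moved more than 30 mm (distance of bar_blank_mid from where it was at the start of the episode above 0.03 m).
It fails at once if the square cork blank is moved more than 30 mm (distance of cork_blank_mid from where it was at the start of the episode above 0.03 m).
It also fails if it takes over 96 s, if anything falls off the work surface, if the arm or the gripper's body presses on something with over 40 N, if the wrist force passes 120 N, or if a joint passes its speed limit or range.

ROBOT

A 7-joint arm with a two-finger parallel gripper is mounted at the origin on the work surface. World frame = base frame: x ahead of the robot, y to its left, z up, the work surface at z = 0. Lengths are in m, angles in degrees, forces in N, time in s.
With the tool pointing down it reaches from about 0.425 to 1.025 m from the base axis. Payload 3.6 kg.
Tool frame: the origin (TCP) lies between the finger pads; the fingertips stand 19 mm ahead of it and the grasp point (between the pads) is the TCP (ctrl.tips_ahead is the distance from the TCP to the fingertips, in m); z points along the fingers, y is the direction in which the jaws open and shut (so a half turn about z gives the same grasp; the last joint's range is limited). The gripper opens to 85 mm and grips with 20 to 120 N. Pads are 22 mm wide; open, the fingers measure 114 mm over their backs; the gripper's body (76 mm by 85 mm) begins 54 mm behind the grasp point. The pads swing forward as they close: fully open they stand 13 mm farther back than shut.
Start: joints at [62.825, 33.873, 2.773, 92.16, -1.908, 54.013, -1.931], TCP at [0.269, -0.673, 0.25] pointing down, gripper open.
Joint ranges: [-153.93, 153.93], [-27.13, 128.08], [-72.61, 78.16], [10.71, 143.7], [-87.88, 267.88], [4.46, 118.87], [-176.78, 176.78]. Speed limits (degrees/s): [147.25, 147.25, 180, 180, 180, 180, 180].

INTERFACE

Orientations are given as [roll, pitch, yaw] about the fixed x, y, z axes, in that order (R = Rz(yaw) Ry(pitch) Rx(roll)).
In Python, from workcell import ctrl gives the robot as it stands.
- The arm moves only by the shell command python3 -m pendant 'ROWS' [OPENING] [FORCE]. ROWS is JSON, a list of rows, each an object of numbers: "dx", "dy", "dz": the shift along the tool's x, y, z in mm; "turn": the turn about the tool's z in degrees. A call has 1 to 8 rows; each row is the pose to reach, as a shift and turn from the pose commanded when the call began, along the tool's axes at that moment; what a row does not reach only later rows make up. A row lasts 1/10 s, in which the tool goes at most 50 mm and 8.59 degrees, less where a joint would pass 70% of its speed; a pose out of reach is approached as far as the arm can. A call with a gripper value outside its range is refused whole. OPENING is the closure in counts, from 0 (fully open) to 255 (shut), set as the call begins (- or left out, the last holds). The fingers move at their own pace and stop on an object; FORCE is the grip in N (left out, the last holds). Time passes only in rows, so rows that repeat a pose let the fingers close. It gives the time, the measured TCP pose, the force and the opening at its end, in the units of the state.
- ctrl.sense(): the state, without advancing time (a new reading comes with each control period).
- ctrl.grab_frame(name): name is "side" or "top"; returns a dict with "frame" (400x640x3 uint8, red, green, blue), "depth" (400x640 float32, m along the optical axis (not along the pixel's ray), 0 where there is no reading), "fov_y" (degrees; the focal length in pixels is half the picture's height over the tangent of half this angle, whatever the lens; pixels are square), "cx", "cy" (the principal point, pixels), "rvec" (rotation vector, rad) and "tvec" (3), from world to camera coordinates, as OpenCV has them. Camera axes: x right, y down, z forward; pixel columns grow to the right and rows downward; lengths in m; the calibration is good to about 2 mm. A picture is of the moment at which its call begins.
- ctrl.hand_in(): hands the job in, once; it reports no verdict.
The state is a dict: "t": time; "q": joint angles; "joint_velocities": joint speeds; "tau": joint torques, N m; "eef_pos": TCP position; "orientation": TCP orientation; "ft_force": force on the tool from outside, world axes, zero at the start; "torque": the same for the moment, N m; "gripper_width": opening from 0.0 (shut) to 1.0 (fully open).
Only numpy, scipy, OpenCV 4.12 (cv2) and the standard library are available. Lean on these libraries where they do the work, as an engineer would, in place of code of your own. Each camera call takes 0.05 s, during which the arm holds its last target. There are 200 camera calls.

## Working session

There is one attempt and no reset: what is moved stays moved. The work goes in short steps, Python scripts to look and compute and a shell command to move; the robot and the scene stay as the last step left them, time stands still between calls to the robot, and variables do not carry over. Pictures are saved under pics/ and viewed, about 12 in all and at most 16, crops included, and the job is handed in when it is done.

```bash
mkdir -p pics; ls; cat > h.py <<'E'
import numpy as np, cv2
from workcell import ctrl
def grab(n):
    f=ctrl.grab_frame(n); f['R']=cv2.Rodrigues(np.array(f['rvec'],float))[0]; f['t']=np.array(f['tvec'],float).ravel()
    f['f']=f['frame'].shape[0]/2/np.tan(np.radians(f['fov_y'])/2); return f
def ray(f,u,v,z):
    d=f['R'].T@np.array([(u-f['cx'])/f['f'],(v-f['cy'])/f['f'],1]); c=-f['R'].T@f['t']
    return c+d*(z-c[2])/d[2]
def cloud(f):
    v,u=np.mgrid[:400,:640]; D=f['depth']
    p=np.stack([(u-f['cx'])/f['f']*D,(v-f['cy'])/f['f']*D,D],-1)
    P=(p-f['t'])@f['R']; P[D==0]=np.nan; return P
def save(f,n): cv2.imwrite('pics/'+n,cv2.cvtColor(f['frame'],cv2.COLOR_RGB2BGR))
E
python3 - <<'E'
from h import *
for n in('top','side'):
    f=grab(n); save(f,n+'0.png'); print(n,f['fov_y'],f['cx'],f['cy'],-f['R'].T@f['t'],f['R'][2])
print(ctrl.sense())
E
```

```text
pics
top 50.98933365126353 318.36348906406533 198.27829782908006 [0.30969436 0.01726689 1.18898863] [ 0.12313937 -0.02053143 -0.99217698]
side 50.31447564901504 316.3891585076973 200.0130219983513 [-0.00382442  0.46375518  0.75586033] [ 0.49773904 -0.46538991 -0.73189349]
{'t': 0.1, 'q': array([62.82446027, 33.92235852,  2.76809228, 92.22824373, -1.90703629,
       54.01220501, -1.93095103]), 'joint_velocities': array([-0.01647562, -0.11546626,  0.11265773, -0.2332258 ,  0.08489279,
        0.00418227,  0.09771536]), 'tau': array([ 4.18214884e-03, -5.49998224e+01,  1.55295622e+00, -1.98826236e+01,
        9.67210683e-03,  3.80419267e-03,  2.71509194e-06]), 'eef_pos': array([ 0.26920063, -0.67241398,  0.24923698]), 'orientation': array([-1.79883539e+02,  7.62166979e-03,  2.18230769e+01]), 'ft_force': array([ 0.18555401,  0.67926643, -0.0313388 ]), 'torque': array([ 0.00803545, -0.02534804,  0.01685975]), 'gripper_width': 1.0028099508233643}
```

View pics/top0.png

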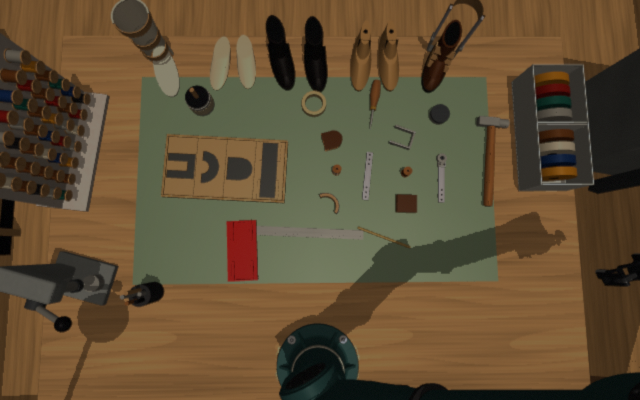

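View pics/side0.png

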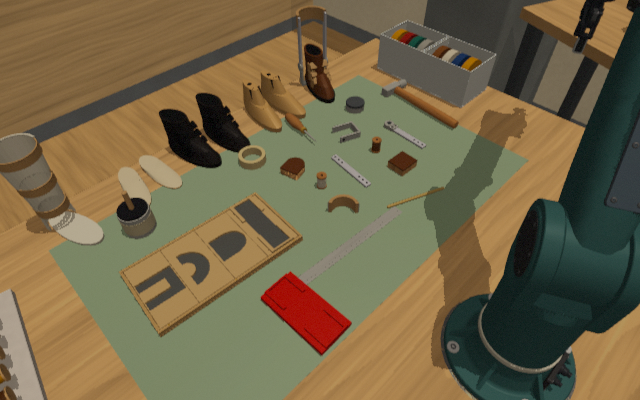

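```bash
python3 - <<'E'
from h import *
f=grab('top'); im=cv2.cvtColor(f['frame'],cv2.COLOR_RGB2BGR)
a=cv2.resize(im[125:215,155:295],None,fx=5,fy=5,interpolation=cv2.INTER_CUBIC)
b=cv2.resize(im[110:225,305:460],None,fx=5,fy=5,interpolation=cv2.INTER_CUBIC)
cv2.imwrite('pics/tray.png',a);cv2.imwrite('pics/parts.png',b)
P=cloud(f); np.save('top0.npy',P)
for u,v in [(250,250),(180,180),(450,250),(405,205),(332,140),(268,170)]: print(u,v,P[v,u].round(4), ray(f,u,v,0).round(4))
print(im[100:280,160:480].mean((0,1)))
E
```

```text
250 250 [0.3121 0.1832 0.0175] [0.3121 0.1856 0.    ]
180 180 [0.51   0.3835 0.0119] [0.512  0.3872 0.    ]
450 250 [ 0.3076 -0.3782  0.0021] [ 0.3076 -0.3789  0.    ]
405 205 [ 0.4338 -0.2495  0.0251] [ 0.4365 -0.2553  0.    ]
332 140 [ 0.622  -0.0472  0.0222] [ 0.6279 -0.0484  0.    ]
268 170 [0.5369 0.1352 0.0159] [0.54   0.1368 0.    ]
[72.84894097 96.92821181 97.59401042]
```

View pics/tray.png

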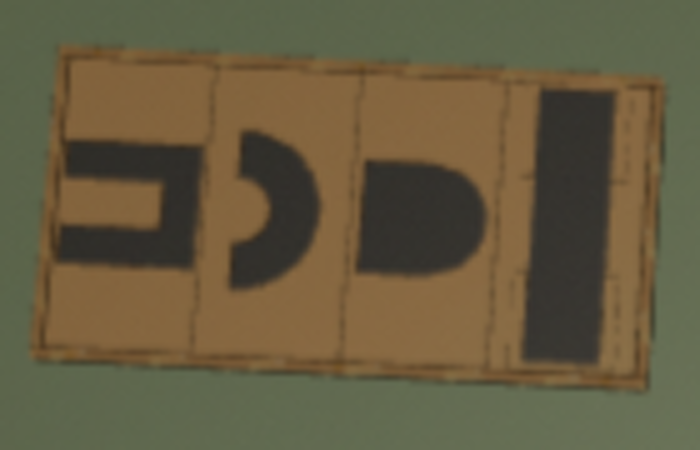

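View pics/parts.png

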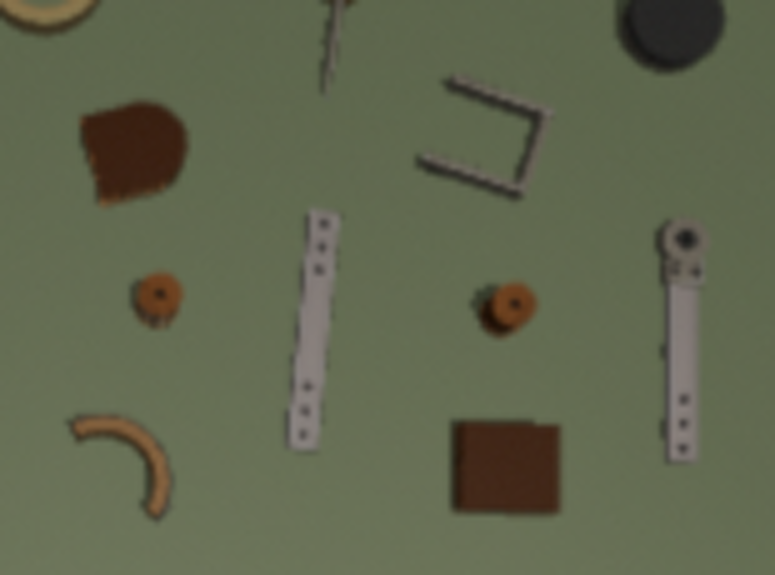

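```bash
cat > m.py <<'E'
from h import *
def comp(f,box,mask,z,n=1):
    u0,v0,u1,v1=box; m=np.zeros((400,640),np.uint8); m[v0:v1,u0:u1]=mask[v0:v1,u0:u1]*255
    c=sorted(cv2.findContours(m,cv2.RETR_EXTERNAL,cv2.CHAIN_APPROX_NONE)[0],key=cv2.contourArea)[-n:]
    return [np.array([ray(f,u,v,z)[:2] for u,v in k[:,0].astype(float)]) for k in c]
def rect(p): 
    (c,s,a)=cv2.minAreaRect((p*1000).astype(np.float32)); return np.round(c,1),np.round(s,1),round(a,1)
E
python3 - <<'E'
from m import *
f=grab('top'); P=cloud(f); Z=P[...,2]
I=f['frame'].astype(int); hsv=cv2.cvtColor(f['frame'],cv2.COLOR_RGB2HSV).astype(int)
ng=~((I[...,1]>=I[...,0]-3)&(I[...,1]>I[...,2]+8))   # not mat green
dark=hsv[...,2]<75
for nm,b,z in [('lift',(318,126,346,155),.022),('stir',(383,120,418,152),.02),('upr',(430,148,452,206),.007),('band',(314,188,344,218),.034),('barbl',(358,148,376,204),.007),('corkbl',(392,190,420,217),.022)]:
    m=(Z>z*0.6); r=comp(f,b,m,z)[0]; print(nm,'z',*rect(r),'cent',(r.mean(0)*1000).round(1))
    r=comp(f,b,ng,z)[0]; print('   col',*rect(r))
    q=(I[b[1]:b[3],b[0]:b[2]]); 
m=(I[...,0]>I[...,1]+10)|dark
for r in comp(f,(158,128,294,210),m,.016): print('tray',*rect(r))
for r in comp(f,(164,138,286,200),dark&(hsv[...,2]<70),.013,4): print('rec',*rect(r))
print(hsv[150:185:7,240:262:4,2])
E
```

```text
lift z [624.2 -48.2] [51.7 55.4] 14.2 cent [624.  -44.4]
   col [623.6 -47.4] [54.8 58.7] 16.2
stir z [ 631.6 -249.8] [61.9 57.4] 69.8 cent [ 629.5 -255.4]
   col [ 630.4 -248.5] [60.  57.4] 68.6
upr z [ 515.1 -360.3] [ 29.1 143.4] 87.4 cent [ 513.6 -360.6]
   col [ 515.  -360.2] [ 23.3 137.7] 87.4
band z [446.1 -42.9] [70.9 28.8] 42.5 cent [446.6 -43.2]
   col [446.1 -41.6] [69.  30.8] 42.4
barbl z [ 521.2 -148.3] [ 20.9 143.5] 81.9 cent [ 520.2 -148. ]
   col [ 521.7 -147.1] [ 17.6 137.7] 83.0
corkbl z [ 439.2 -253.2] [56.6 50.7] 87.9 cent [ 439.2 -254.5]
   col [ 439.7 -253.3] [56.6 51.9] 88.2
tray [543.5 257.3] [347.  181.3] 86.8
rec [547.6 300.1] [45.5 84.5] 86.6
rec [552.5 383.3] [76.3 69. ] 86.5
rec [542.3 217.8] [68.3 61.7] 85.3
rec [539.2 134.7] [ 41.1 154.6] 86.8
[[134 134 133 134 133 134]
 [102 129 134 136 133 135]
 [ 52  52  52 132 136 131]
 [ 52  53  54 120 138 127]
 [ 55  72 133 133 137 102]]
```

```bash
python3 -m pendant '[{"dx":343,"dy":-199,"dz":140,"turn":24.4},{"dx":343,"dy":-199,"dz":140,"turn":24.4},{"dx":343,"dy":-199,"dz":140,"turn":24.4},{"dx":343,"dy":-199,"dz":140,"turn":24.4},{"dx":343,"dy":-199,"dz":140,"turn":24.4},{"dx":343,"dy":-199,"dz":140,"turn":24.4},{"dx":343,"dy":-199,"dz":140,"turn":24.4},{"dx":343,"dy":-199,"dz":140,"turn":24.4}]' 110 40; python3 go.py 514 -360.5 70 -2.6
```

```text
t: 1.0
eef_pos: [0.503, -0.3745, 0.1166]
orientation: [180.0, -0.0, -2.6]
ft_force: [0.8, -0.8, -0.6]
gripper_width: 0.566
t 1.0 p [ 503.  -374.5  116.6] ori [180.   -0.   -2.6] w 0.566 F [ 0.8 -0.8 -0.6] q7 -51.8
row [ 10.3 -14.5  46.6] turn 0.0
```

```bash
python3 -m pendant '[{"dx":10.3,"dy":-14.5,"dz":47},{"dx":10.3,"dy":-14.5,"dz":47},{"dx":10.3,"dy":-14.5,"dz":47},{"dx":10.3,"dy":-14.5,"dz":47}]'; python3 - <<'E'
from h import *
f=grab('side'); im=cv2.cvtColor(f['frame'],cv2.COLOR_RGB2BGR)
p=f['R']@np.array([.514,-.36,.02])+f['t']; u,v=(p[:2]/p[2]*f['f']+[f['cx'],f['cy']]).astype(int); print(u,v)
cv2.imwrite('pics/s1.png',cv2.resize(im[v-60:v+60,u-80:u+80],None,fx=4,fy=4,interpolation=cv2.INTER_CUBIC))
E
python3 go.py 514 -360.5 21.5 -2.6
```

```text
404 130
t 1.05 p [ 509.5 -363.1  113.5] ori [-179.4   -0.    -1.8] w 0.566 F [ 3.6  6.3 -1.6] q7 -51.9
row [ 4.4 -2.7 92. ] turn 0.8invalid input at $[0]: expected keys dx, dy, dz, turn
```

View pics/s1.png

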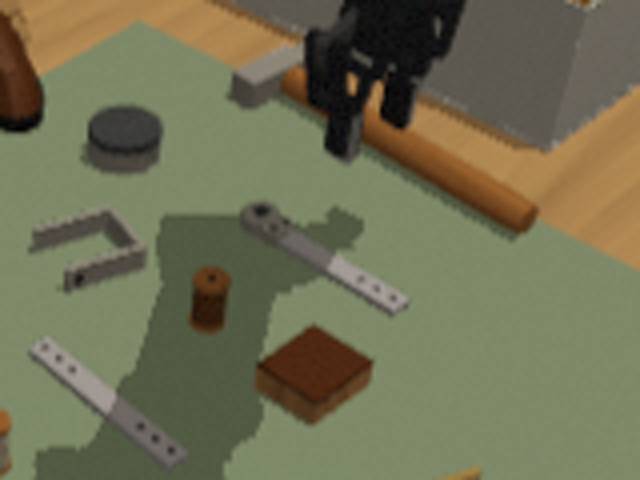

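Crop (6th picture): open gripper at about (375,90) hanging over the jointed bar (head at (262,215)); all clear. The move was refused for a missing key.

```bash
python3 -m pendant '[{"dx":0,"dy":0,"dz":40,"turn":0},{"dx":0,"dy":0,"dz":50,"turn":0},{"dx":0,"dy":0,"dz":50,"turn":0},{"dx":0,"dy":0,"dz":50,"turn":0}]' ;python3 go.py 514 -360.5 21.5 -2.6
```

```text
t: 1.45
eef_pos: [0.5014, -0.3775, 0.0678]
orientation: [179.9, -0.0, -2.7]
ft_force: [0.8, -0.1, 0.5]
gripper_width: 0.566
t 1.45 p [ 501.4 -377.5   67.8] ori [179.9  -0.   -2.7] w 0.566 F [ 0.8 -0.1  0.5] q7 -51.0
row [ 11.8 -17.6  46.3] turn -0.1
```

```bash
python3 -m pendant '[{"dx":11.8,"dy":-17.6,"dz":20,"turn":0},{"dx":11.8,"dy":-17.6,"dz":20,"turn":0},{"dx":11.8,"dy":-17.6,"dz":40,"turn":0},{"dx":11.8,"dy":-17.6,"dz":46,"turn":0},{"dx":11.8,"dy":-17.6,"dz":46,"turn":0},{"dx":11.8,"dy":-17.6,"dz":46,"turn":0}]' ;python3 go.py 514 -360.5 21.5 -2.6
```

```text
t: 2.05
eef_pos: [0.5144, -0.36, 0.0221]
orientation: [180.0, -0.0, -2.6]
ft_force: [-0.1, 1.4, 0.2]
gripper_width: 0.574
t 2.05 p [ 514.4 -360.    22.1] ori [180.   -0.   -2.6] w 0.574 F [-0.1  1.4  0.2] q7 -52.0
row [-0.4  0.5  0.6] turn -0.0
```

```bash
python3 -m pendant '[{"dx":0,"dy":0,"dz":0,"turn":0},{"dx":0,"dy":0,"dz":0,"turn":0},{"dx":0,"dy":0,"dz":0,"turn":0},{"dx":0,"dy":0,"dz":0,"turn":0},{"dx":0,"dy":0,"dz":0,"turn":0},{"dx":0,"dy":0,"dz":0,"turn":0},{"dx":0,"dy":0,"dz":0,"turn":0},{"dx":0,"dy":0,"dz":0,"turn":0}]' 255 40;python3 go.py 514 -360.5 21.5 -2.6
```

```text
t: 2.85
eef_pos: [0.5149, -0.3595, 0.022]
orientation: [180.0, -0.1, -2.6]
ft_force: [-1.2, 0.5, 5.8]
gripper_width: 0.189
t 2.85 p [ 514.9 -359.5   22. ] ori [ 1.8e+02 -1.0e-01 -2.6e+00] w 0.189 F [-1.2  0.5  5.8] q7 -52.0
row [-0.9  1.   0.5] turn 0.0
```

```bash
python3 -m pendant '[{"dx":0,"dy":0,"dz":-20,"turn":0},{"dx":0,"dy":0,"dz":-60,"turn":0},{"dx":0,"dy":0,"dz":-100,"turn":0},{"dx":0,"dy":0,"dz":-100,"turn":0},{"dx":0,"dy":0,"dz":-100,"turn":0}]'; python3 go.py 539.2 134.7 110 -3.2
```

```text
t: 3.35
eef_pos: [0.5149, -0.3591, 0.122]
orientation: [180.0, -0.1, -2.6]
ft_force: [-0.7, 0.3, -1.1]
gripper_width: 0.188
t 3.35 p [ 514.9 -359.1  122. ] ori [ 1.8e+02 -1.0e-01 -2.6e+00] w 0.188 F [-0.7  0.3 -1.1] q7 -53.3
row [   2.2 -494.3   12. ] turn 0.6
```

```bash
python3 -m pendant '[{"dx":2,"dy":-50,"dz":0,"turn":0},{"dx":2,"dy":-100,"dz":0,"turn":0},{"dx":2,"dy":-150,"dz":0,"turn":0},{"dx":2,"dy":-200,"dz":0,"turn":0},{"dx":2,"dy":-250,"dz":0,"turn":0},{"dx":2,"dy":-300,"dz":0,"turn":0},{"dx":2,"dy":-350,"dz":0,"turn":0},{"dx":2,"dy":-400,"dz":0,"turn":0}]'; python3 -m pendant '[{"dx":0,"dy":-50,"dz":0,"turn":0.6},{"dx":0,"dy":-94,"dz":0,"turn":0.6},{"dx":0,"dy":-94,"dz":20,"turn":0.6},{"dx":0,"dy":-94,"dz":40,"turn":0.6},{"dx":0,"dy":-94,"dz":40,"turn":0.6},{"dx":0,"dy":-94,"dz":40,"turn":0.6}]';python3 - <<'E'
from h import *
f=grab('side'); im=cv2.cvtColor(f['frame'],cv2.COLOR_RGB2BGR)
p=f['R']@np.array([.539,.135,.03])+f['t']; u,v=(p[:2]/p[2]*f['f']+[f['cx'],f['cy']]).astype(int); print(u,v)
cv2.imwrite('pics/s2.png',cv2.resize(im[v-60:v+60,u-80:u+80],None,fx=4,fy=4,interpolation=cv2.INTER_CUBIC))
E
python3 go.py 539.2 134.7 38 -3.2
```

```text
t: 4.15
eef_pos: [0.5329, 0.0423, 0.1194]
orientation: [180.0, 0.2, -2.6]
ft_force: [0.7, -0.0, -1.1]
gripper_width: 0.191
t: 4.75
eef_pos: [0.5376, 0.1337, 0.0799]
orientation: [179.9, 0.2, -3.2]
ft_force: [0.1, -0.8, -0.6]
gripper_width: 0.192
258 219
t 4.8 p [538.4 133.6  80.7] ori [ 1.8e+02  1.0e-01 -3.2e+00] w 0.189 F [ 0.4 -0.6 -0.2] q7 -95.7
row [ 0.8 -1.1 42.7] turn -0.0
```

View pics/s2.png

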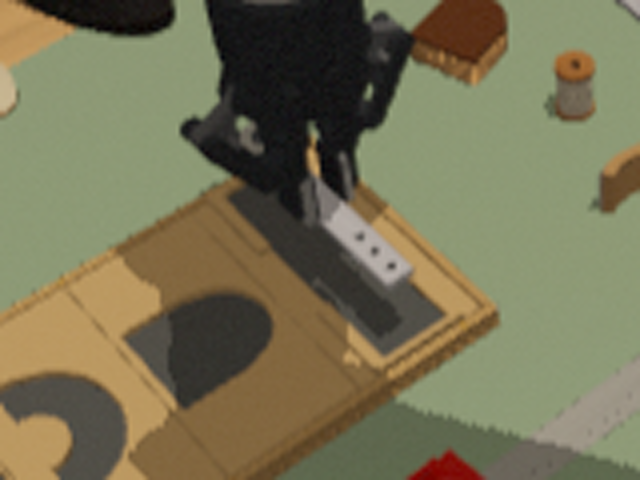

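Crop shows the bar level in the jaws above the slot (bar end at (390,270), slot running (240,190)–(420,330)). Lowering.

```bash
python3 -m pendant '[{"dx":1,"dy":-1,"dz":15,"turn":0},{"dx":1,"dy":-1,"dz":28,"turn":0},{"dx":1,"dy":-1,"dz":36,"turn":0},{"dx":1,"dy":-1,"dz":41.5,"turn":0},{"dx":1,"dy":-1,"dz":41.5,"turn":0},{"dx":1,"dy":-1,"dz":41.5,"turn":0}]'; python3 go.py 539.2 134.7 38 -3.2;  python3 -m pendant '[{"dx":0,"dy":0,"dz":0,"turn":0},{"dx":0,"dy":0,"dz":0,"turn":0},{"dx":0,"dy":0,"dz":0,"turn":0},{"dx":0,"dy":0,"dz":0,"turn":0}]' 170;  python3 -m pendant '[{"dx":0,"dy":0,"dz":-20,"turn":0},{"dx":0,"dy":0,"dz":-60,"turn":0},{"dx":0,"dy":0,"dz":-100,"turn":0},{"dx":0,"dy":0,"dz":-100,"turn":0},{"dx":0,"dy":0,"dz":-100,"turn":0}]'; python3 go.py 628.6 -255.8 110 69.5
```

```text
t: 5.4
eef_pos: [0.5399, 0.1352, 0.0395]
orientation: [180.0, 0.0, -3.2]
ft_force: [-0.1, 0.1, -1.3]
gripper_width: 0.189
t 5.4 p [539.9 135.2  39.5] ori [180.    0.   -3.2] w 0.189 F [-0.1  0.1 -1.3] q7 -94.7
row [-0.6  0.5  1.5] turn 0.0
t: 5.8
eef_pos: [0.54, 0.1354, 0.0399]
orientation: [-180.0, -0.0, -3.2]
ft_force: [0.7, -0.2, 0.5]
gripper_width: 0.335
t: 6.3
eef_pos: [0.5403, 0.1356, 0.1407]
orientation: [-179.9, -0.1, -3.2]
ft_force: [-0.3, 0.1, -1.3]
gripper_width: 0.334
t 6.3 p [540.3 135.6 140.7] ori [-1.799e+02 -1.000e-01 -3.200e+00] w 0.334 F [-0.3  0.1 -1.3] q7 -97.3
row [109.8 385.9  30.7] turn -72.7
```

```bash
python3 -m pendant '[{"dx":14,"dy":48,"dz":0,"turn":-8},{"dx":28,"dy":96,"dz":0,"turn":-16},{"dx":41,"dy":145,"dz":0,"turn":-24},{"dx":55,"dy":193,"dz":0,"turn":-32},{"dx":69,"dy":241,"dz":0,"turn":-40},{"dx":82,"dy":289,"dz":0,"turn":-48},{"dx":96,"dy":338,"dz":0,"turn":-56},{"dx":110,"dy":386,"dz":0,"turn":-64}]' 45; python3 -m pendant '[{"dx":0,"dy":0,"dz":30,"turn":-8.5},{"dx":0,"dy":0,"dz":60,"turn":-8.7},{"dx":0,"dy":0,"dz":60,"turn":-8.7},{"dx":0,"dy":0,"dz":60,"turn":-8.7}]'; python3 go.py 628.6 -255.8 28 69.5;python3 - <<'E'
from h import *
f=grab('side'); im=cv2.cvtColor(f['frame'],cv2.COLOR_RGB2BGR)
p=f['R']@np.array([.628,-.256,.02])+f['t']; u,v=(p[:2]/p[2]*f['f']+[f['cx'],f['cy']]).astype(int)
p=f['R']@np.array([.539,.135,.03])+f['t']; u2,v2=(p[:2]/p[2]*f['f']+[f['cx'],f['cy']]).astype(int)
cv2.imwrite('pics/s3.png',cv2.resize(np.hstack([im[v-60:v+60,u-70:u+70],im[v2-60:v2+60,u2-60:u2+60]]),None,fx=3,fy=3,interpolation=cv2.INTER_CUBIC))
E
```

```text
t: 7.1
eef_pos: [0.6269, -0.2564, 0.1375]
orientation: [-179.8, -0.0, 61.1]
ft_force: [1.0, 0.7, 0.7]
gripper_width: 0.826
t: 7.5
eef_pos: [0.6268, -0.2539, 0.078]
orientation: [-179.8, -0.0, 69.5]
ft_force: [-0.1, -0.5, 0.6]
gripper_width: 0.822
t 7.5 p [ 626.8 -253.9   78. ] ori [-179.8   -0.    69.5] w 0.822 F [-0.1 -0.5  0.6] q7 -10.4
row [-1.1  2.3 50. ] turn 0.0
```

View pics/s3.png

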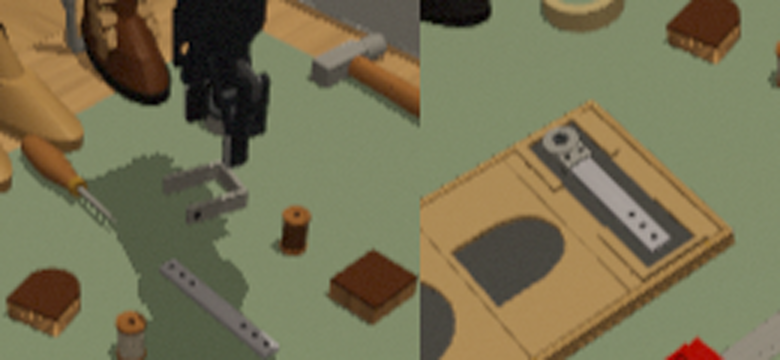

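Picture 8: bar lies in its slot (right half); the gripper at (225,110) is over the stirrup at (205,190). Checking how far back the tips stand at this opening.

```bash
python3 - <<'E'
from h import *
f=grab('side');P=cloud(f);V=f['frame'].max(-1)
e=ctrl.sense()['eef_pos'];d=np.abs(P-e)
m=(V<60)&(d[...,0]<.06)&(d[...,1]<.06)&(d[...,2]<.06)&(P[...,2]>.03)
print(e,m.sum(),np.sort(P[m][:,2])[:25].round(4)); k=np.argsort(P[m][:,2])[:8]; print(P[m][k].round(3))
E
```

```text
[ 0.6287285  -0.25428977  0.08037963] 304 [0.0707 0.0727 0.0739 0.0748 0.0748 0.0749 0.0753 0.0757 0.0767 0.0768
 0.0774 0.0774 0.0778 0.0783 0.0786 0.0788 0.0794 0.0796 0.08   0.0805
 0.0807 0.081  0.0811 0.0812 0.0813]
[[ 0.664 -0.265  0.071]
 [ 0.659 -0.272  0.073]
 [ 0.663 -0.26   0.074]
 [ 0.661 -0.266  0.075]
 [ 0.664 -0.257  0.075]
 [ 0.658 -0.276  0.075]
 [ 0.655 -0.272  0.075]
 [ 0.658 -0.267  0.076]]
```

```bash
python3 -m pendant '[{"dx":-1,"dy":1,"dz":20,"turn":0},{"dx":-1,"dy":1,"dz":40,"turn":0},{"dx":-1,"dy":1,"dz":52,"turn":0},{"dx":-1,"dy":1,"dz":59,"turn":0},{"dx":-1,"dy":1,"dz":59,"turn":0},{"dx":-1,"dy":1,"dz":59,"turn":0}]'; python3 go.py 628.6 -255.8 20.5 69.5; python3 -m pendant '[{"dx":0,"dy":0,"dz":0,"turn":0},{"dx":0,"dy":0,"dz":0,"turn":0},{"dx":0,"dy":0,"dz":0,"turn":0},{"dx":0,"dy":0,"dz":0,"turn":0},{"dx":0,"dy":0,"dz":0,"turn":0},{"dx":0,"dy":0,"dz":0,"turn":0},{"dx":0,"dy":0,"dz":0,"turn":0}]' 255 40;python3 go.py
```

```text
t: 8.2
eef_pos: [0.6292, -0.2562, 0.0214]
orientation: [179.9, 0.0, 69.5]
ft_force: [-0.2, 0.2, -0.7]
gripper_width: 0.821
t 8.2 p [ 629.2 -256.2   21.4] ori [179.9   0.   69.5] w 0.821 F [-0.2  0.2 -0.7] q7 -11.1
row [ 0.2 -0.7  0.9] turn 0.0
t: 8.9
eef_pos: [0.6295, -0.2565, 0.0219]
orientation: [179.9, -0.0, 69.5]
ft_force: [0.0, 0.6, 6.1]
gripper_width: 0.621
t 8.9 p [ 629.5 -256.5   21.9] ori [179.9  -0.   69.5] w 0.621 F [0.  0.6 6.1] q7 -11.1
```

```bash
python3 -m pendant '[{"dx":0,"dy":0,"dz":-20,"turn":0},{"dx":0,"dy":0,"dz":-60,"turn":0},{"dx":0,"dy":0,"dz":-100,"turn":0},{"dx":0,"dy":0,"dz":-100,"turn":0},{"dx":0,"dy":0,"dz":-100,"turn":0}]'; python3 go.py 552.1 376.3 122 86.8
```

```text
t: 9.4
eef_pos: [0.6288, -0.2564, 0.1216]
orientation: [179.9, 0.0, 69.5]
ft_force: [-0.8, 0.2, -1.1]
gripper_width: 0.622
t 9.4 p [ 628.8 -256.4  121.6] ori [179.9   0.   69.5] w 0.622 F [-0.8  0.2 -1.1] q7 -9.8
row [ 5.658e+02 -2.934e+02 -4.000e-01] turn -17.3
```

```bash
python3 -m pendant '[{"dx":43,"dy":-22,"dz":0,"turn":0},{"dx":87,"dy":-45,"dz":0,"turn":0},{"dx":131,"dy":-68,"dz":0,"turn":0},{"dx":174,"dy":-90,"dz":0,"turn":0},{"dx":218,"dy":-113,"dz":0,"turn":0},{"dx":261,"dy":-136,"dz":0,"turn":0},{"dx":305,"dy":-158,"dz":0,"turn":0},{"dx":348,"dy":-181,"dz":0,"turn":0}]'; python3 -m pendant '[{"dx":43,"dy":-22,"dz":0,"turn":-4},{"dx":87,"dy":-45,"dz":0,"turn":-8},{"dx":131,"dy":-68,"dz":0,"turn":-12},{"dx":174,"dy":-90,"dz":0,"turn":-16},{"dx":218,"dy":-112,"dz":0,"turn":-17.3},{"dx":218,"dy":-112,"dz":30,"turn":-17.3},{"dx":218,"dy":-112,"dz":50,"turn":-17.3},{"dx":218,"dy":-112,"dz":50,"turn":-17.3}]';python3 - <<'E'
from h import *
f=grab('side'); im=cv2.cvtColor(f['frame'],cv2.COLOR_RGB2BGR)
p=f['R']@np.array([.552,.376,.03])+f['t']; u,v=(p[:2]/p[2]*f['f']+[f['cx'],f['cy']]).astype(int); print(u,v)
cv2.imwrite('pics/s4.png',cv2.resize(im[v-70:v+60,u-80:u+80],None,fx=4,fy=4,interpolation=cv2.INTER_CUBIC))
E
python3 go.py 552.1 376.3 32.5 86.8
```

```text
t: 10.2
eef_pos: [0.5788, 0.1346, 0.1187]
orientation: [-179.8, 0.1, 69.5]
ft_force: [1.4, -1.0, -0.8]
gripper_width: 0.623
t: 11.0
eef_pos: [0.5484, 0.3744, 0.0655]
orientation: [-179.5, 0.4, 86.9]
ft_force: [-0.8, 0.5, -1.0]
gripper_width: 0.624
159 280
t 11.05 p [549.8 374.7  67.4] ori [-179.7    0.3   86.8] w 0.622 F [ 0.1  0.3 -1.1] q7 -50.3
row [ 1.7  2.2 34.9] turn 0.0
```

View pics/s4.png

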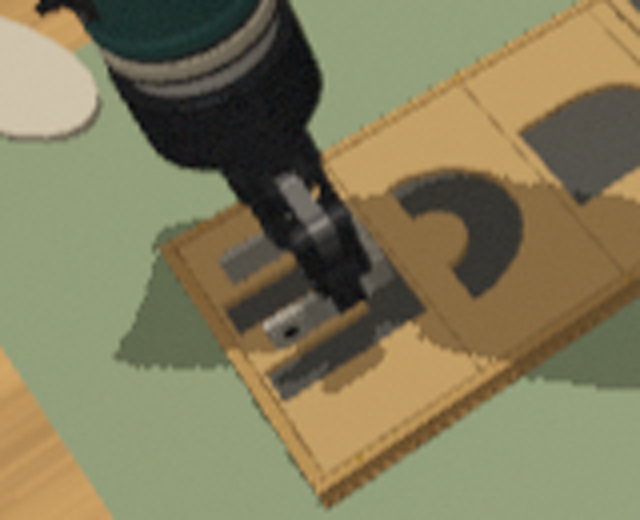

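Picture 9: the stirrup is level in the jaws (arms at (240,260) and (300,325)), open end to +y, above the recess with the tongue between. Lowering.

```bash
python3 -m pendant '[{"dx":1.7,"dy":2.2,"dz":10,"turn":0},{"dx":1.7,"dy":2.2,"dz":20,"turn":0},{"dx":1.7,"dy":2.2,"dz":28,"turn":0},{"dx":1.7,"dy":2.2,"dz":34.5,"turn":0},{"dx":1.7,"dy":2.2,"dz":34.5,"turn":0},{"dx":1.7,"dy":2.2,"dz":34.5,"turn":0}]'; python3 go.py 552.1 376.3 32.5 86.8
```

```text
t: 11.65
eef_pos: [0.5544, 0.3781, 0.0361]
orientation: [-180.0, -0.0, 86.8]
ft_force: [0.2, 0.9, -0.8]
gripper_width: 0.624
t 11.65 p [554.4 378.1  36.1] ori [-180.    -0.    86.8] w 0.624 F [ 0.2  0.9 -0.8] q7 -50.7
row [-2.  -2.2  3.6] turn 0.0
```

```bash
python3 -m pendant '[{"dx":-2,"dy":-2,"dz":2,"turn":0},{"dx":-2,"dy":-2,"dz":3,"turn":0},{"dx":-2,"dy":-2,"dz":3,"turn":0},{"dx":-2,"dy":-2,"dz":3,"turn":0}]'; python3 go.py; python3 -m pendant '[{"dx":0,"dy":0,"dz":0,"turn":0},{"dx":0,"dy":0,"dz":0,"turn":0},{"dx":0,"dy":0,"dz":0,"turn":0},{"dx":0,"dy":0,"dz":0,"turn":0}]' 50;  python3 -m pendant '[{"dx":0,"dy":0,"dz":-20,"turn":0},{"dx":0,"dy":0,"dz":-60,"turn":0},{"dx":0,"dy":0,"dz":-100,"turn":0},{"dx":0,"dy":0,"dz":-100,"turn":0},{"dx":0,"dy":0,"dz":-100,"turn":0}]'; python3 go.py 624 -48 130 105
```

```text
t: 12.05
eef_pos: [0.5524, 0.3763, 0.0333]
orientation: [180.0, -0.0, 86.8]
ft_force: [0.3, -0.0, -1.0]
gripper_width: 0.619
t 12.05 p [552.4 376.3  33.3] ori [180.   -0.   86.8] w 0.619 F [ 0.3 -0.  -1. ] q7 -50.8
t: 12.45
eef_pos: [0.5524, 0.3764, 0.0332]
orientation: [180.0, -0.0, 86.8]
ft_force: [-0.5, -0.0, 0.3]
gripper_width: 0.803
t: 12.95
eef_pos: [0.5529, 0.3767, 0.1345]
orientation: [179.9, -0.1, 86.8]
ft_force: [-0.0, -0.3, -1.3]
gripper_width: 0.802
t 12.95 p [552.9 376.7 134.5] ori [ 1.799e+02 -1.000e-01  8.680e+01] w 0.802 F [-0.  -0.3 -1.3] q7 -49.3
row [-420.1   94.6    4.5] turn -18.2
```

```bash
python3 -m pendant '[{"dx":-47,"dy":10,"dz":0,"turn":-3},{"dx":-94,"dy":21,"dz":0,"turn":-6},{"dx":-141,"dy":32,"dz":0,"turn":-9},{"dx":-188,"dy":42,"dz":0,"turn":-12},{"dx":-235,"dy":53,"dz":0,"turn":-15},{"dx":-282,"dy":63,"dz":0,"turn":-18.2},{"dx":-329,"dy":74,"dz":0,"turn":-18.2},{"dx":-376,"dy":85,"dz":0,"turn":-18.2}]' 65; python3 go.py 624 -48 70 105
```

```text
t: 13.75
eef_pos: [0.615, -0.006, 0.1314]
orientation: [-179.8, -0.1, 105.0]
ft_force: [0.5, 0.3, 1.1]
gripper_width: 0.746
t 13.75 p [615.   -6.  131.4] ori [-1.798e+02 -1.000e-01  1.050e+02] w 0.746 F [0.5 0.3 1.1] q7 -3.6
row [-42.9  -2.2  61.4] turn 0.0
```

```bash
python3 -m pendant '[{"dx":-43,"dy":0,"dz":0,"turn":0},{"dx":-43,"dy":0,"dz":30,"turn":0},{"dx":-43,"dy":0,"dz":60,"turn":0},{"dx":-43,"dy":0,"dz":60,"turn":0},{"dx":-43,"dy":0,"dz":60,"turn":0}]'; python3 go.py 624 -48 21 105; python3 - <<'E'
from h import *
f=grab('side'); im=cv2.cvtColor(f['frame'],cv2.COLOR_RGB2BGR)
def c(x,y,w):
    p=f['R']@np.array([x,y,.02])+f['t']; u,v=(p[:2]/p[2]*f['f']+[f['cx'],f['cy']]).astype(int); return im[v-60:v+60,u-w:u+w]
cv2.imwrite('pics/s5.png',cv2.resize(np.hstack([c(.624,-.048,65),c(.552,.376,65)]),None,fx=3,fy=3,interpolation=cv2.INTER_CUBIC))
E
```

```text
t: 14.25
eef_pos: [0.6262, -0.045, 0.0719]
orientation: [-179.8, -0.1, 105.1]
ft_force: [0.9, 0.7, 0.7]
gripper_width: 0.748
t 14.25 p [626.2 -45.   71.9] ori [-1.798e+02 -1.000e-01  1.051e+02] w 0.748 F [0.9 0.7 0.7] q7 -1.8
row [-2.4 -2.9 50.9] turn 0.1
```

View pics/s5.png

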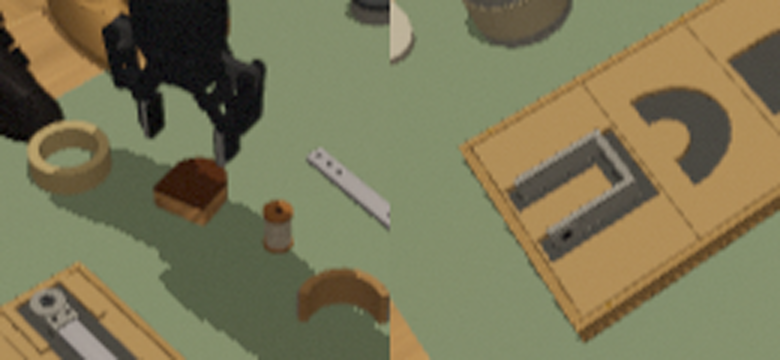

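Picture 10: stirrup sits down in its recess round the tongue (right, (575,190)); jaws are over the heel lift (190,190). Descending.

```bash
python3 -m pendant '[{"dx":-2,"dy":-2,"dz":20,"turn":0},{"dx":-2,"dy":-2,"dz":38,"turn":0},{"dx":-2,"dy":-2,"dz":46,"turn":0},{"dx":-2,"dy":-2,"dz":51,"turn":0},{"dx":-2,"dy":-2,"dz":51,"turn":0},{"dx":-2,"dy":-2,"dz":51,"turn":0}]'; python3 go.py 624 -48 21 105;  python3 -m pendant '[{"dx":0,"dy":0,"dz":0,"turn":0},{"dx":0,"dy":0,"dz":0,"turn":0},{"dx":0,"dy":0,"dz":0,"turn":0},{"dx":0,"dy":0,"dz":0,"turn":0},{"dx":0,"dy":0,"dz":0,"turn":0},{"dx":0,"dy":0,"dz":0,"turn":0},{"dx":0,"dy":0,"dz":0,"turn":0}]' 255 30;python3 go.py
```

```text
t: 14.9
eef_pos: [0.6267, -0.0476, 0.023]
orientation: [179.9, 0.0, 105.0]
ft_force: [0.0, 0.3, 0.1]
gripper_width: 0.746
t 14.9 p [626.7 -47.6  23. ] ori [179.9   0.  105. ] w 0.746 F [0.  0.3 0.1] q7 -3.2
row [ 0.4 -2.7  2. ] turn 0.0
t: 15.6
eef_pos: [0.6267, -0.0478, 0.0231]
orientation: [179.9, 0.0, 105.0]
ft_force: [-0.5, 0.1, 5.9]
gripper_width: 0.576
t 15.6 p [626.7 -47.8  23.1] ori [179.9   0.  105. ] w 0.576 F [-0.5  0.1  5.9] q7 -3.2
```

```bash
python3 -m pendant '[{"dx":0,"dy":0,"dz":-20,"turn":0},{"dx":0,"dy":0,"dz":-60,"turn":0},{"dx":0,"dy":0,"dz":-100,"turn":0},{"dx":0,"dy":0,"dz":-100,"turn":0},{"dx":0,"dy":0,"dz":-100,"turn":0}]'; python3 go.py 542.3 217.8 122 86.8
```

```text
t: 16.1
eef_pos: [0.6265, -0.0481, 0.1231]
orientation: [179.9, 0.0, 105.0]
ft_force: [-0.6, 1.0, -0.6]
gripper_width: 0.576
t 16.1 p [626.5 -48.1 123.1] ori [179.9   0.  105. ] w 0.576 F [-0.6  1.  -0.6] q7 -0.2
row [278.6 -12.5   1.1] turn 18.2
```

```bash
python3 -m pendant '[{"dx":45,"dy":-2,"dz":0,"turn":4},{"dx":90,"dy":-4,"dz":0,"turn":8},{"dx":135,"dy":-6,"dz":0,"turn":12},{"dx":180,"dy":-8,"dz":0,"turn":16},{"dx":225,"dy":-10,"dz":0,"turn":18.2},{"dx":270,"dy":-12.5,"dz":0,"turn":18.2},{"dx":278.6,"dy":-12.5,"dz":0,"turn":18.2},{"dx":278.6,"dy":-12.5,"dz":30,"turn":18.2}]'; python3 -m pendant '[{"dx":0,"dy":0,"dz":20,"turn":0},{"dx":0,"dy":0,"dz":20,"turn":0},{"dx":0,"dy":0,"dz":20,"turn":0},{"dx":0,"dy":0,"dz":20,"turn":0}]';python3 - <<'E'
from h import *
f=grab('side'); im=cv2.cvtColor(f['frame'],cv2.COLOR_RGB2BGR)
p=f['R']@np.array([.542,.218,.03])+f['t']; u,v=(p[:2]/p[2]*f['f']+[f['cx'],f['cy']]).astype(int); print(u,v)
cv2.imwrite('pics/s6.png',cv2.resize(im[v-60:v+50,u-70:u+70],None,fx=4,fy=4,interpolation=cv2.INTER_CUBIC))
E
python3 go.py 542.3 217.8 34.5 86.8
```

```text
t: 16.9
eef_pos: [0.5423, 0.2226, 0.0934]
orientation: [179.8, -0.2, 87.2]
ft_force: [0.5, -0.1, -0.9]
gripper_width: 0.577
t: 17.3
eef_pos: [0.5422, 0.2176, 0.0725]
orientation: [180.0, -0.0, 86.8]
ft_force: [-0.5, 0.0, -0.4]
gripper_width: 0.575
227 239
t 17.35 p [542.4 217.8  72.8] ori [179.9  -0.   86.8] w 0.579 F [1.1 0.1 0.4] q7 -40.2
row [-0.  -0.1 38.3] turn -0.0
```

View pics/s6.png

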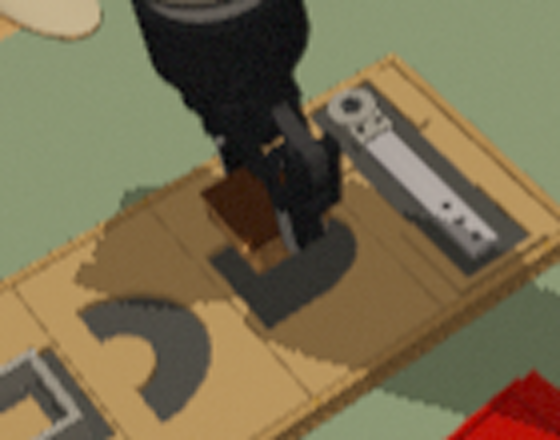

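Picture 11: lift held level at (245,215), flat end to +y, above its D recess (285,270). Lowering and releasing.

```bash
python3 -m pendant '[{"dx":0,"dy":0,"dz":12,"turn":0},{"dx":0,"dy":0,"dz":24,"turn":0},{"dx":0,"dy":0,"dz":33,"turn":0},{"dx":0,"dy":0,"dz":38,"turn":0},{"dx":0,"dy":0,"dz":38.5,"turn":0},{"dx":0,"dy":0,"dz":38.5,"turn":0}]'; python3 go.py; python3 -m pendant '[{"dx":0,"dy":0,"dz":0,"turn":0},{"dx":0,"dy":0,"dz":0,"turn":0},{"dx":0,"dy":0,"dz":0,"turn":0},{"dx":0,"dy":0,"dz":0,"turn":0}]' 65;  python3 -m pendant '[{"dx":0,"dy":0,"dz":-20,"turn":0},{"dx":0,"dy":0,"dz":-60,"turn":0},{"dx":0,"dy":0,"dz":-100,"turn":0},{"dx":0,"dy":0,"dz":-100,"turn":0},{"dx":0,"dy":0,"dz":-100,"turn":0}]'; python3 go.py 453.3 -50.3 130 42.5
```

```text
t: 17.95
eef_pos: [0.5415, 0.218, 0.0332]
orientation: [-180.0, 0.0, 86.8]
ft_force: [0.3, -0.9, 0.1]
gripper_width: 0.578
t 17.95 p [541.5 218.   33.2] ori [-180.     0.    86.8] w 0.578 F [ 0.3 -0.9  0.1] q7 -41.0
t: 18.35
eef_pos: [0.5418, 0.218, 0.0337]
orientation: [180.0, -0.0, 86.8]
ft_force: [0.4, -0.8, -0.2]
gripper_width: 0.744
t: 18.85
eef_pos: [0.5423, 0.2182, 0.1348]
orientation: [179.9, -0.1, 86.8]
ft_force: [-0.4, -0.2, -0.3]
gripper_width: 0.746
t 18.85 p [542.3 218.2 134.8] ori [ 1.799e+02 -1.000e-01  8.680e+01] w 0.746 F [-0.4 -0.2 -0.3] q7 -39.0
row [-273.   -74.     4.8] turn 44.3
```

```bash
python3 -m pendant '[{"dx":-45,"dy":-12,"dz":0,"turn":7},{"dx":-91,"dy":-24,"dz":0,"turn":14},{"dx":-136,"dy":-37,"dz":0,"turn":21},{"dx":-182,"dy":-49,"dz":0,"turn":28},{"dx":-227,"dy":-62,"dz":0,"turn":35},{"dx":-273,"dy":-74,"dz":0,"turn":42},{"dx":-273,"dy":-74,"dz":30,"turn":44.3},{"dx":-273,"dy":-74,"dz":55,"turn":44.3}]' 150; python3 -m pendant '[{"dx":0,"dy":0,"dz":0,"turn":0},{"dx":0,"dy":0,"dz":0,"turn":0},{"dx":0,"dy":0,"dz":0,"turn":0}]'; python3 go.py 453.3 -50.3 28 42.5;python3 - <<'E'
from h import *
f=grab('side'); im=cv2.cvtColor(f['frame'],cv2.COLOR_RGB2BGR)
def c(x,y,w):
    p=f['R']@np.array([x,y,.02])+f['t']; u,v=(p[:2]/p[2]*f['f']+[f['cx'],f['cy']]).astype(int); return im[v-60:v+60,u-w:u+w]
cv2.imwrite('pics/s7.png',cv2.resize(np.hstack([c(.453,-.05,65),c(.542,.218,65)]),None,fx=3,fy=3,interpolation=cv2.INTER_CUBIC))
E
```

```text
t: 19.65
eef_pos: [0.4513, -0.0528, 0.0774]
orientation: [180.0, 0.1, 42.2]
ft_force: [-0.1, 0.7, 0.3]
gripper_width: 0.413
t: 19.95
eef_pos: [0.4529, -0.0501, 0.079]
orientation: [180.0, -0.0, 42.6]
ft_force: [-0.4, -0.1, 0.4]
gripper_width: 0.413
t 19.95 p [452.9 -50.1  79. ] ori [180.   -0.   42.6] w 0.413 F [-0.4 -0.1  0.4] q7 -46.5
row [ 0.2  0.4 51. ] turn 0.1
```

View pics/s7.png

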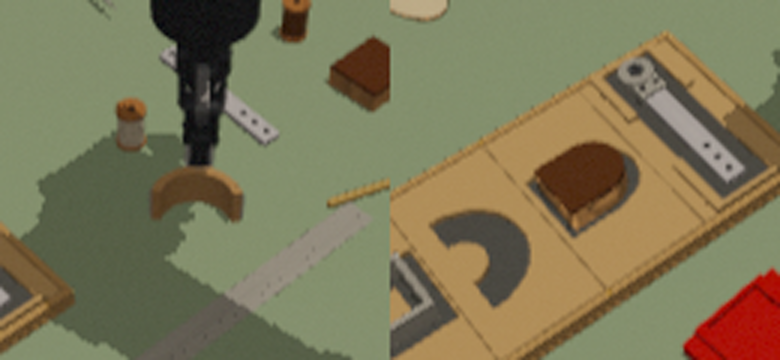

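Picture 12: lift lies in its recess (585,185); closed-up jaws at (200,120) are over the back of the calf band (195,185). Descending and gripping.

```bash
python3 -m pendant '[{"dx":0,"dy":0,"dz":15,"turn":0},{"dx":0,"dy":0,"dz":30,"turn":0},{"dx":0,"dy":0,"dz":42,"turn":0},{"dx":0,"dy":0,"dz":50,"turn":0},{"dx":0,"dy":0,"dz":51,"turn":0},{"dx":0,"dy":0,"dz":51,"turn":0}]'; python3 go.py 453.3 -50.3 28 42.5;  python3 -m pendant '[{"dx":0,"dy":0,"dz":0,"turn":0},{"dx":0,"dy":0,"dz":0,"turn":0},{"dx":0,"dy":0,"dz":0,"turn":0},{"dx":0,"dy":0,"dz":0,"turn":0},{"dx":0,"dy":0,"dz":0,"turn":0},{"dx":0,"dy":0,"dz":0,"turn":0},{"dx":0,"dy":0,"dz":0,"turn":0}]' 255 50;python3 go.py
```

```text
t: 20.6
eef_pos: [0.4528, -0.0504, 0.0277]
orientation: [-180.0, 0.0, 42.5]
ft_force: [-0.9, 1.2, 0.3]
gripper_width: 0.411
t 20.6 p [452.8 -50.4  27.7] ori [-180.     0.    42.5] w 0.411 F [-0.9  1.2  0.3] q7 -46.6
row [ 0.5  0.3 -0.3] turn 0.0
t: 21.3
eef_pos: [0.4531, -0.0506, 0.0281]
orientation: [180.0, -0.0, 42.5]
ft_force: [-0.1, 0.6, 6.4]
gripper_width: 0.112
t 21.3 p [453.1 -50.6  28.1] ori [180.   -0.   42.5] w 0.112 F [-0.1  0.6  6.4] q7 -46.6
```

```bash
python3 -m pendant '[{"dx":0,"dy":0,"dz":-20,"turn":0},{"dx":0,"dy":0,"dz":-60,"turn":0},{"dx":0,"dy":0,"dz":-100,"turn":0},{"dx":0,"dy":0,"dz":-100,"turn":0},{"dx":0,"dy":0,"dz":-100,"turn":0}]'; python3 go.py 547 289 128 -3.2
```

```text
t: 21.8
eef_pos: [0.4531, -0.0505, 0.1283]
orientation: [179.9, -0.1, 42.5]
ft_force: [-0.2, -0.6, -0.7]
gripper_width: 0.11
t 21.8 p [453.1 -50.5 128.3] ori [ 1.799e+02 -1.000e-01  4.250e+01] w 0.11 F [-0.2 -0.6 -0.7] q7 -46.5
row [ 298.7 -186.7    0.3] turn 45.7
```

```bash
python3 -m pendant '[{"dx":37,"dy":-23,"dz":0,"turn":6},{"dx":75,"dy":-46,"dz":0,"turn":12},{"dx":112,"dy":-70,"dz":0,"turn":18},{"dx":149,"dy":-93,"dz":0,"turn":24},{"dx":187,"dy":-117,"dz":0,"turn":30},{"dx":224,"dy":-140,"dz":0,"turn":36},{"dx":261,"dy":-163,"dz":0,"turn":42},{"dx":298.7,"dy":-186.7,"dz":0,"turn":45.7}]'; python3 -m pendant '[{"dx":0,"dy":0,"dz":15,"turn":0},{"dx":0,"dy":0,"dz":30,"turn":0},{"dx":0,"dy":0,"dz":40,"turn":0},{"dx":0,"dy":0,"dz":40,"turn":0},{"dx":0,"dy":0,"dz":40,"turn":0}]';python3 - <<'E'
from h import *
f=grab('side'); im=cv2.cvtColor(f['frame'],cv2.COLOR_RGB2BGR)
p=f['R']@np.array([.547,.3,.03])+f['t']; u,v=(p[:2]/p[2]*f['f']+[f['cx'],f['cy']]).astype(int); print(u,v)
cv2.imwrite('pics/s8.png',cv2.resize(im[v-60:v+50,u-70:u+70],None,fx=4,fy=4,interpolation=cv2.INTER_CUBIC))
E
python3 go.py 547 289 39 -3.2
```

```text
t: 22.6
eef_pos: [0.5456, 0.2901, 0.1251]
orientation: [179.8, 0.2, -3.4]
ft_force: [0.1, 0.4, -0.3]
gripper_width: 0.111
t: 23.1
eef_pos: [0.5464, 0.2869, 0.087]
orientation: [179.9, 0.1, -3.3]
ft_force: [0.4, 0.1, -0.1]
gripper_width: 0.108
193 260
t 23.15 p [547.  287.4  87.6] ori [180.    0.   -3.3] w 0.111 F [ 0.5  0.6 -1.2] q7 -106.5
row [-0.1 -1.6 48.6] turn -0.1
```

View pics/s8.png

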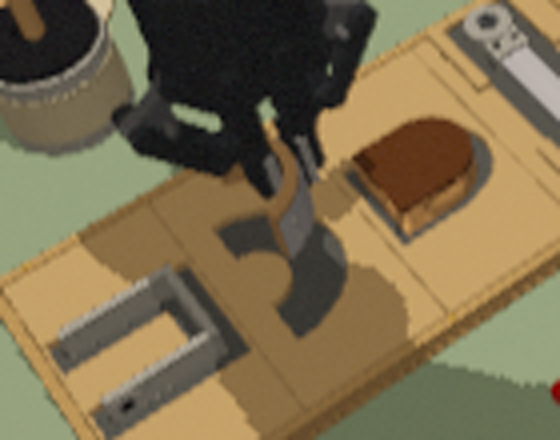

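Picture 13: band held upright over its half-round recess, opening toward the stirrup (+y); the glue pot at (60,80) is behind and clear. Lowering.

```bash
python3 -m pendant '[{"dx":0,"dy":-1,"dz":15,"turn":0},{"dx":0,"dy":-1,"dz":30,"turn":0},{"dx":0,"dy":-1,"dz":40,"turn":0},{"dx":0,"dy":-1,"dz":47,"turn":0},{"dx":0,"dy":-1,"dz":48.5,"turn":0},{"dx":0,"dy":-1,"dz":48.5,"turn":0}]'; python3 go.py 547 289 39 -3.2
```

```text
t: 23.75
eef_pos: [0.5467, 0.2899, 0.0388]
orientation: [180.0, 0.0, -3.2]
ft_force: [0.2, -0.5, 0.2]
gripper_width: 0.111
t 23.75 p [546.7 289.9  38.8] ori [180.    0.   -3.2] w 0.111 F [ 0.2 -0.5  0.2] q7 -105.2
row [ 0.4  0.8 -0.2] turn 0.0
```

Release, rise, back off, then measure from the top view.

```bash
python3 -m pendant '[{"dx":0,"dy":0,"dz":0,"turn":0},{"dx":0,"dy":0,"dz":0,"turn":0},{"dx":0,"dy":0,"dz":0,"turn":0},{"dx":0,"dy":0,"dz":0,"turn":0}]' 180;  python3 -m pendant '[{"dx":0,"dy":0,"dz":-20,"turn":0},{"dx":0,"dy":0,"dz":-60,"turn":0},{"dx":0,"dy":0,"dz":-110,"turn":0},{"dx":0,"dy":0,"dz":-150,"turn":0},{"dx":0,"dy":50,"dz":-150,"turn":0},{"dx":0,"dy":100,"dz":-150,"turn":0},{"dx":0,"dy":150,"dz":-150,"turn":0},{"dx":0,"dy":200,"dz":-150,"turn":0}]';  python3 -m pendant '[{"dx":0,"dy":50,"dz":0,"turn":0},{"dx":0,"dy":100,"dz":0,"turn":0},{"dx":0,"dy":150,"dz":0,"turn":0},{"dx":0,"dy":200,"dz":0,"turn":0},{"dx":0,"dy":250,"dz":0,"turn":0},{"dx":0,"dy":300,"dz":0,"turn":0},{"dx":0,"dy":300,"dz":0,"turn":0},{"dx":0,"dy":300,"dz":0,"turn":0}]'; python3 - <<'E'
from m import *
f=grab('top'); P=cloud(f); Z=P[...,2]; save(f,'top1.png')
a=cv2.resize(cv2.imread('pics/top1.png')[120:215,155:425],None,fx=2.9,fy=2.9,interpolation=cv2.INTER_CUBIC); cv2.imwrite('pics/top1c.png',a)
for nm,(x,y),h,top,lo in [('upr',(539,135),25,.023,.0205),('lift',(542,218),34,.032,.026),('band',(547,297),46,.044,.034),('stir',(552,380),37,.030,.023)]:
    hx=80 if nm=='upr' else h
    m=(abs(P[...,0]*1000-x)<hx)&(abs(P[...,1]*1000-y)<h)&(Z>lo)
    print(nm,rect(comp(f,(158,128,294,210),m,top)[0]),'ztop med',round(np.nanmedian(Z[m])*1000,1),m.sum(), end=' ')
    A=np.c_[P[m][:,:2],np.ones(m.sum())]; z=Z[m]; k=abs(z-np.median(z))<.006; print('plane',np.linalg.lstsq(A[k],z[k],rcond=None)[0][:2].round(3))
for nm,b,z in [('barbl',(358,148,376,204),.007),('corkbl',(392,190,420,217),.022)]: print(nm,rect(comp(f,b,Z>z*.6,z)[0]))
s=grab('side'); Q=cloud(s)
for nm,(x,y) in [('lift',(542,218)),('stir arm',(576,378)),('stir arm2',(528,378)),('bar',(520,135))]:
    d=np.hypot(Q[...,0]*1000-x,Q[...,1]*1000-y)<9; print(nm,'side z pct',(np.nanpercentile(Q[d][:,2],[10,50,90])*1000).round(1))
E
python3 go.py
```

```text
t: 24.15
eef_pos: [0.5469, 0.2901, 0.0394]
orientation: [-180.0, -0.0, -3.2]
ft_force: [0.3, -0.4, -0.6]
gripper_width: 0.298
t: 24.95
eef_pos: [0.5354, 0.0887, 0.1896]
orientation: [-180.0, -0.1, -3.1]
ft_force: [0.8, -0.2, 0.7]
gripper_width: 0.295
t: 25.75
eef_pos: [0.5184, -0.2111, 0.1893]
orientation: [180.0, -0.0, -3.4]
ft_force: [0.7, 0.6, -0.2]
gripper_width: 0.294
upr (array([540.2, 133.9]), array([ 26. , 140.9]), 86.9) ztop med 24.0 357 plane [ 0.022 -0.054]
lift (array([541.3, 217.3]), array([56. , 48.3]), 89.8) ztop med 31.4 328 plane [-0.006  0.004]
band (array([547.6, 297.3]), array([31.8, 70.4]), 88.8) ztop med 42.3 128 plane [0.003 0.02 ]
stir (array([551.1, 381.3]), array([63.6, 57.2]), 86.1) ztop med 28.7 138 plane [ 0. -0.]
barbl (array([ 521.6, -147.9]), array([ 22. , 139.4]), 81.2)
corkbl (array([ 439.9, -252. ]), array([78.3, 73.6]), 89.6)
lift side z pct [30.8 32.1 33.4]
stir arm side z pct [10.  20.3 29.5]
stir arm2 side z pct [10.1 20.8 29.8]
bar side z pct [21.3 22.7 24.7]
t 25.85 p [ 519.1 -207.7  188.9] ori [-179.9    0.    -3.1] w 0.291 F [-0.1 -0.1  0.1] q7 -61.0
```

View pics/top1c.png

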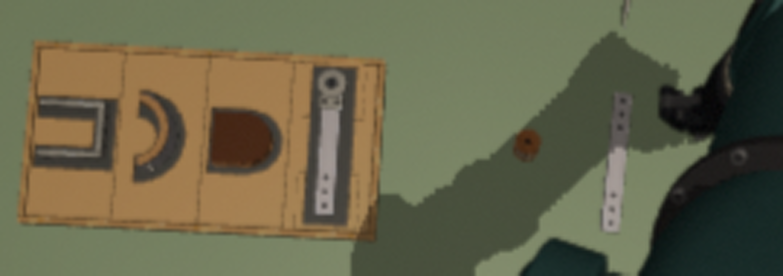

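Picture 14: all four parts lie inside their recesses. The measured tops (bar 23, lift 32, stirrup about 29–30, band about 42–44 mm) match parts resting on the recess floors. Handing in.

```bash
python3 -c "
from workcell import ctrl
print(ctrl.hand_in())"
```

```text
the job is handed in; nothing more can be done
None
```

The side bar, stirrup, calf band and heel lift are each down in their own inserts. I handed the job in at about 26 s of the 96 s allowed, with the gripper empty and 0.19 m above the bench.

**Placement:** in the last top view, all four parts were within about 5 mm of my estimate of their places.

**Height:** the bar measured 22.7 mm at its top (23 expected) and the lift 31–32 mm (32 expected). The stirrup was 29–30 mm (30 expected). All three match parts resting on the recess floors, and the fitted planes for the lift, stirrup and band are level within 0.02 rad.

**Checks that disagreed or were incomplete:**
- The calf band's median top height was 42.3 mm against 44 mm expected. The stirrup's top-view reading was also low, 28.7 mm against 30 mm. I put both down to depth averaging at thin edges.
- The bar's fitted plane was tilted by up to 0.054 rad, most likely because the raised joint head was included in the fit.
- The plain bar blank measured within 1 mm of where it started.
- The arm hid the square cork blank in the last top view, so that size reading is meaningless. It looked undisturbed in the earlier side views, and nothing was done near it afterwards.

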